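# Nudge two optical filters into the plate reader's filter tray

### The arm

A 6-joint arm with a two-finger parallel gripper is mounted at the origin on the work surface. World frame = base frame: x ahead of the robot, y to its left, z up, the work surface at z = 0. Lengths are in m, angles in rad, forces in N, time in s.
With the tool pointing down it reaches from about 0.35 to 0.85 m from the base axis. Payload 8.1 kg.
Tool frame: the origin (TCP) lies at the very end of the fingers, on their centre line; the grasp point (between the pads) lies robot.grip_point_offset behind it (robot.grip_point_offset is the distance from the TCP to the grasp point, in m); z points along the fingers, y is the line along which they close (so a half turn about z gives the same grasp; the last joint's range is limited). The gripper opens to 93 mm and grips with 3 to 60 N. Pads are 15 mm wide; open, the fingers measure 128 mm over their backs; the gripper's body (75 mm by 188 mm) begins 65 mm behind the grasp point.
Start: joints at [-1.24, 0.13, 1.488, -0, 1.523, -0.085], TCP at [0.242, -0.549, 0.194] pointing down, gripper open.
Joint ranges: [-2.96, 2.96], [-0.89, 2.26], [0.02, 2.5], [-1.34, 4.48], [0, 2.73], [-2.66, 2.66]. Speed limits (rad/s): [2.39, 2.39, 2.79, 3.14, 3.14, 3.14].

### API

Orientations are given as a rotation vector (axis times angle).
In Python, from plant import robot, eyes gives the robot as it stands. The module is installed in compiled form; this text tells all that it offers.
- The arm moves only by the tool apply_moves, never from a script. Its argument "steps" is one flat list of numbers, 7 for each row, row after row: the shift along the tool's x, y, z in units of 30 mm (1.0 is 30 mm), then the turn, a rotation vector about the tool's x, y, z in units of 6 degrees (1.0 is 6 degrees), then the opening in per cent of the stroke, from 0 (shut) to 100 (fully open). In form: [dx, dy, dz, ax, ay, az, fingers, dx, dy, dz, ax, ay, az, fingers, ...]. A call has 1 to 12 rows; each row shifts and turns the commanded pose from where the row before left it, along the tool's axes as they then stand; what a row does not reach is not made up. A row lasts 1/12 s, in which the tool goes at most 41.7 mm and 7.16 degrees, less where a joint would pass 70% of its speed; a pose out of reach is approached as far as the arm can. A call is refused whole if a number of a shift passes 1 or a number of a turn 1, either way. A call with a gripper value outside its range is refused whole. The fingers move at their own pace and stop on an object; "grip_force" is the grip in N (left out, the last holds). Time passes only in rows, so rows that do not move let the fingers close. It gives the time, the measured TCP pose, the force, the opening and the grip force at its end, in the units of the state.
- robot.read_state(): the state, without advancing time (a new reading comes with each control period).
- eyes.read_camera(name): name is "side" or "top"; returns the picture (400x640x3 uint8, red, green, blue); there is no depth.
- eyes.calibration(name): a dict with "K" (3x3 intrinsics, pixels), "R" (3x3) and "t" (3): a world point X has camera coordinates R X + t. Camera axes: x right, y down, z forward; pixel columns grow to the right and rows downward; lengths in m; the calibration is good to about 2 mm. A picture is of the moment at which its call begins. calibration takes no time and is no camera call.
- robot.close_job(): hands the job in; it is judged then, once.
Trained networks look in the newest picture that a camera, given by its name, has taken for a name from the list of things; names that differ only in an ending like _2 or _b are one class to them, and where a whole thing is asked for, a point or a joint stands for the part that bears it (a point fixed in the world has none). Each returns a list of dicts, best first, with "conf" (0 to 1); they miss things now and then, are a little off and sometimes report something else, mostly with a low value. They report only what shows in the picture. A call takes as long as a camera call. They do not tell look-alikes from the thing itself.
- eyes.search_frame(camera, thing): "rect" ([left, top, width, height] in pixels, round what is visible of it).
- eyes.place_of(camera, thing): "xy" ([column, row] in pixels: a listed point, or the origin of a listed thing).
The state is a dict: "t": time; "q": joint angles; "dq": joint speeds; "joint_torque": joint torques, N m; "tool_pos": TCP position; "orientation": TCP orientation; "force": force on the tool from outside, world axes, zero at the start; "wrist_torque": the same for the moment, N m; "opening": finger opening in m; "gripper_force": force on a finger pad.
Only numpy, scipy, OpenCV 4.12 (cv2) and the standard library are available. Lean on these libraries where they do the work, as an engineer would, in place of code of your own. Each camera call takes 0.05 s, during which the arm holds its last target. There are 200 camera calls.

### The job

Push each of the two loose filter discs over the tray's deck with the fingertips until it drops into the recess of its own size and lies flat and flush there, the large one in the large recess and the small one in the small recess, in either order. Be gentle, as they are glass: only nudge them, never pinch, lift or carry them. Leave the vials, bottles and well plate standing where they are.

Things in the scene. Friction and masses are not known exactly. Their poses are not given: they have to be found in the camera images.
- tray: flat aluminium filter tray, 170 (its x) x 270 (its y) x 14 mm, fixed to the bench; origin at the centre of its underside, z up; its plain flat deck is 14 mm above the bench. Two round flat-bottomed recesses, both 8 mm deep with grey floors and a 1 mm chamfer round the mouth, lie in its +x half; the half on its -x side is plain deck. The deck has no raised edge, a filter pushed off it falls to the bench
- large_recess (a point): centre of the mouth of the large recess, 56 mm diameter, 8 mm deep, level with the deck; on the tray at x = +35, y = +65 mm
- small_recess (a point): centre of the mouth of the small recess, 40 mm diameter, 8 mm deep, level with the deck; on the tray at x = +35, y = -65 mm
- large_filter_center (a point): centre (half-way up) of the large optical filter: a loose flat disc, glass in a black ring, 52 mm diameter, 8 mm thick, about 40 g, lying flat on the plain half of the deck at either end; its centre is 4 mm above the deck there and 4 mm below the deck when seated
- small_filter_center (a point): centre (half-way up) of the small optical filter: the same kind of disc, 36 mm diameter, 8 mm thick, about 22 g, lying flat on the plain half of the deck at the other end; its centre is 4 mm above the deck there and 4 mm below the deck when seated
- vial_a: small capped vial, 20 mm wide, 38 mm tall, standing on the tray's deck between the recesses near the tray's +x edge; loose, a bystander; origin at the centre of its underside
- vial_b: small capped vial, 20 mm wide, 38 mm tall, on the bench just beyond the tray's +x edge; loose, a bystander; origin at the centre of its underside
- vial_c: capped vial, 30 mm wide, 48 mm tall, on the bench just beyond the tray's +x edge; loose, a bystander; origin at the centre of its underside
- reagent: jar 48 mm wide, 75 mm tall, on the bench to the left; loose, a bystander; origin at the centre of its underside
- buffer: bottle 60 mm wide, 140 mm tall, on the bench to the right; loose, a bystander; origin at the centre of its underside
- microplate: white well plate 85 x 127 x 12 mm lying on the bench to the left; loose, a bystander; origin at the centre of its underside
- large_filter: the large filter itself, origin at the centre of its underside, z up
- small_filter: the small filter itself, origin at the centre of its underside, z up
Mind the look-alikes: they are no part of the job. Leave any blue or yellow look-alike of the large_filter alone.

How it is judged:
By the outcome, as a careful person would: the job done as asked, in the order asked, and still so for the second after the job is handed in, with the robot touching nothing.
It also fails if it takes over 48 s, if anything falls off the work surface, if the arm or the gripper's body presses on something with over 40 N, if the wrist force passes 120 N, or if a joint passes its speed limit or range.

## Working session

There is one attempt and no reset: what is moved stays moved. The work goes in short steps, Python scripts to look and compute and a tool call to move; the robot and the scene stay as the last step left them, time stands still between calls to the robot, and variables do not carry over. Pictures are saved under pics/ and viewed, at most 12 in all, crops included, and the job is handed in when it is done.

Besides the shell and the picture viewer there is one more tool, called after "Request:" by a JSON object that holds its "name" and its "arguments", one argument or row to a line. apply_moves: Moves the arm, as the interface text tells. Its arguments: {"type":"object","properties":{"steps":{"type":"array"},"grip_force":{"type":"number"}},"required":["steps"]}

```bash
mkdir -p pics
cat > h.py <<'E'
import numpy as np,cv2
from plant import robot,eyes
def grab(c,n=None):
    im=eyes.read_camera(c)
    if n: cv2.imwrite(f'pics/{n}.png',cv2.cvtColor(im,cv2.COLOR_RGB2BGR))
    return im
def toW(c,px,z):
    k=eyes.calibration(c);K,R,t=map(np.array,(k['K'],k['R'],k['t']))
    d=R.T@np.linalg.solve(K,[px[0],px[1],1.]);o=-R.T@t
    return o+d*(z-o[2])/d[2]
def toP(c,X):
    k=eyes.calibration(c);K,R,t=map(np.array,(k['K'],k['R'],k['t']))
    p=K@(R@np.array(X)+t);return p[:2]/p[2]
E
python3 - <<'E'
from h import *
grab('top','top0');grab('side','side0')
for th,z in [('tray',0),('large_recess',.014),('small_recess',.014),('large_filter_center',.018),('small_filter_center',.018),('vial_a',.014)]:
    for d in eyes.place_of('top',th)[:3]: print(th,np.round(d['xy'],1),round(d['conf'],2),toW('top',d['xy'],z).round(4))
s=robot.read_state();print(s)
print(robot.grip_point_offset)
E
```

```text
tray [351.  184.4] 0.97 [ 0.6063 -0.1012  0.    ]
tray [306.9 155.6] 0.74 [0.6833 0.0133 0.    ]
large_recess [318.  180.6] 0.82 [ 0.6134 -0.0153  0.014 ]
large_recess [165.6 254. ] 0.71 [0.4283 0.3617 0.014 ]
small_recess [367.9 163.9] 0.7 [ 0.6575 -0.1446  0.014 ]
small_recess [380.7 185.5] 0.27 [ 0.6005 -0.1761  0.014 ]
large_filter_center [378.1 270. ] 0.9 [ 0.3869 -0.1629  0.018 ]
large_filter_center [323.9 266.6] 0.74 [ 0.3958 -0.029   0.018 ]
large_filter_center [261.3 201. ] 0.63 [0.56  0.128 0.018]
small_filter_center [379.2 182.7] 0.53 [ 0.607  -0.1718  0.018 ]
vial_a [349.9 184.4] 0.7 [ 0.6034 -0.097   0.014 ]
vial_a [333.7 158.4] 0.6 [ 0.672  -0.0562  0.014 ]
vial_a [305.2 157.5] 0.6 [0.6744 0.0175 0.014 ]
{'t': 0.4, 'q': array([-1.24037140e+00,  1.30524370e-01,  1.48835135e+00, -1.37662139e-06,
        1.52300728e+00, -8.54244184e-02]), 'dq': array([ 0.00162596, -0.00221751, -0.00247698,  0.00048255, -0.00036273,
        0.00099244]), 'joint_torque': array([-7.86097007e-04, -5.58977938e+01, -4.91325974e+01,  7.66523159e-02,
        2.64572067e-02, -5.25668997e-05]), 'tool_pos': array([ 0.24235803, -0.5487775 ,  0.19357767]), 'orientation': array([-3.07364542e+00, -6.48458737e-01,  5.78678499e-05]), 'force': array([ 0.22306047, -1.1469657 , -0.54144484]), 'wrist_torque': array([-0.01904067,  0.01998738,  0.0419543 ]), 'gripper_force': 0.0, 'opening': 0.09315856868521902}
0.0188
```

View pics/top0.png

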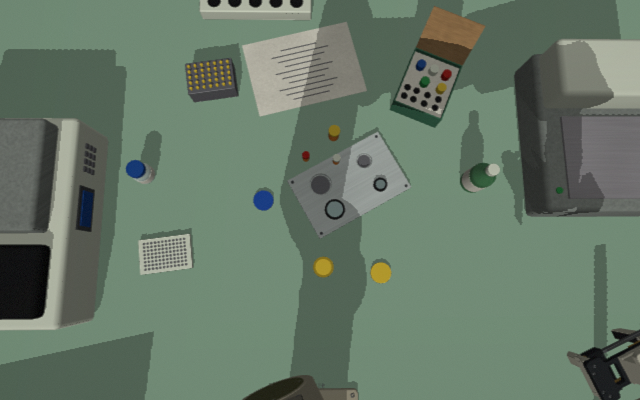

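View pics/side0.png

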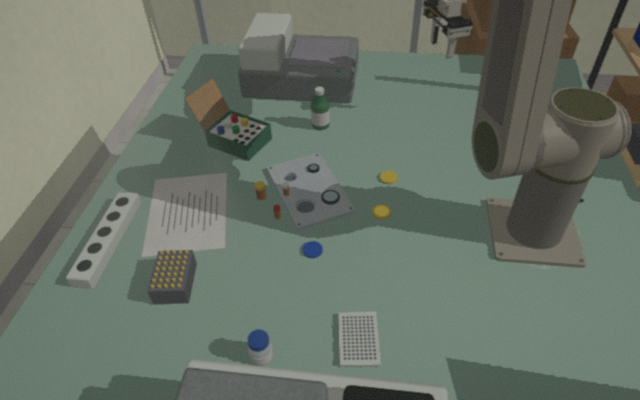

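The top view shows the tray with the large recess at (320,184), the small recess at (364,160), the large filter ring at (334,209) and the small one at (380,184). The look-alikes are a blue disc at (263,200) and yellow discs at (323,267) and (381,272). All three are off the tray, so I'll leave them alone. Next is one close crop with sub-pixel fits.

```bash
cat >> h.py <<'E'
def ell(im,c,r,z,dark=True,cam='top'):
    # sub-pixel: darkness-weighted blob, enclosing ellipse of contour at threshold, 8x upscaled
    s=8;x0,y0=int(c[0]-r),int(c[1]-r)
    g=cv2.cvtColor(im[y0:y0+2*r,x0:x0+2*r],cv2.COLOR_RGB2GRAY)
    G=cv2.resize(g,None,fx=s,fy=s,interpolation=cv2.INTER_CUBIC)
    th,B=cv2.threshold(G,0,255,cv2.THRESH_BINARY_INV|cv2.THRESH_OTSU)
    cs,_=cv2.findContours(B,cv2.RETR_EXTERNAL,cv2.CHAIN_APPROX_NONE)
    k=max(cs,key=cv2.contourArea);e=cv2.fitEllipse(k)
    p=np.array([(e[0][0]+.5)/s-.5+x0,(e[0][1]+.5)/s-.5+y0])
    return p.round(2),np.round(np.array(e[1])/s,1),toW(cam,p,z).round(4)
E
python3 - <<'E'
from h import *
im=grab('top')
c=cv2.resize(im[120:245,280:420],None,fx=5,fy=4.8*5/4.8,interpolation=cv2.INTER_CUBIC)[:600]
cv2.imwrite('pics/crop0.png',cv2.cvtColor(c,cv2.COLOR_RGB2BGR))
for n,c,r,z in [('LR',(320,184),14,.010),('SR',(364,160),11,.010),('LF',(334.5,209),14,.022),('SF',(380,184),11,.022)]: print(n,ell(im,c,r,z))
E
```

```text
LR (array([320.11, 184.45]), array([18.7, 19.3]), array([ 0.6041, -0.0208,  0.01  ]))
SR (array([363.66, 160.99]), array([12.8, 14.5]), array([ 0.6662, -0.1343,  0.01  ]))
LF (array([334.34, 208.9 ]), array([20.4, 20.6]), array([ 0.5389, -0.056 ,  0.022 ]))
SF (array([379.81, 183.81]), array([14.1, 14.5]), array([ 0.6033, -0.1726,  0.022 ]))
```

Run:
```python
from h import *
for c in('top','side'):
    k=eyes.calibration(c);R=np.array(k['R']);print(c,np.array(k['K']).round(1).tolist(),R.round(3).tolist(),(-R.T@np.array(k['t'])).round(3))
```

```text
top [[408.7, 0.0, 320.3], [0.0, 408.7, 200.5], [0.0, 0.0, 1.0]] [[-0.005, -1.0, 0.021], [-0.987, 0.001, -0.162], [0.162, -0.021, -0.987]] [3.940e-01 1.000e-03 1.039e+00]
side [[493.4, 0.0, 325.8], [0.0, 493.4, 198.4], [0.0, 0.0, 1.0]] [[-0.992, -0.121, -0.02], [-0.07, 0.694, -0.717], [0.101, -0.71, -0.697]] [0.414 0.923 0.973]
```

View pics/crop0.png

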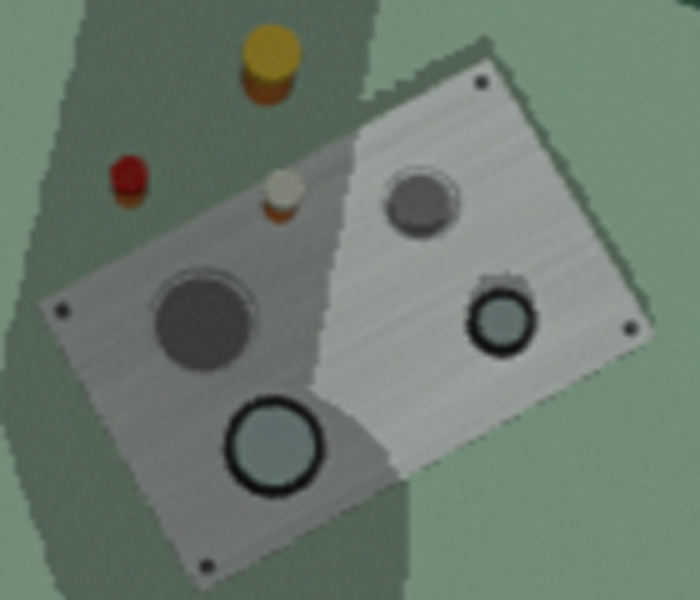

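The crop confirms it: black-ringed glass discs at crop (274,446) for the large and (502,322) for the small, with recesses at (203,323) and (421,205). The deck screws are at (62,311), (481,82), (630,328) and (206,566). The tray pose comes from the screws.

```bash
cat > plan.py <<'E'
from h import *
P=[(62,311),(481,82),(630,328),(206,566)]
W=np.array([toW('top',((u+.5)/5-.5+280,(v+.5)/5-.5+120),.014) for u,v in P])[:,:2]
C=W.mean(0); ya=(W[0]+W[3]-W[1]-W[2]);ya/=np.linalg.norm(ya); xa=(W[0]+W[1]-W[2]-W[3]);xa/=np.linalg.norm(xa)
a1=np.arctan2(-ya[0],ya[1]);a2=np.arctan2(xa[1],xa[0]);a=a1*.62+a2*.38
X=np.array([np.cos(a),np.sin(a)]);Y=np.array([-X[1],X[0]])
LR=C+.035*X+.065*Y;SR=C+.035*X-.065*Y
LF=np.array([.5389,-.056]);SF=np.array([.6033,-.1726])
E
python3 - <<'E'
from plan import *
print(C,np.degrees([a1,a2,a]));print(np.linalg.norm(W-np.roll(W,1,0),axis=1))
for n,R_,F in(('L',LR,LF),('S',SR,SF)):
    d=R_-F;print(n,R_.round(4),'filter in tray',np.round([(F-C)@X,(F-C)@Y],4),'push dist',np.linalg.norm(d).round(4),'dir',np.degrees(np.arctan2(d[1],d[0])).round(1))
from scipy.spatial.transform import Rotation as Ro
s=robot.read_state();print(Ro.from_rotvec(s['orientation']).as_matrix().round(3))
E
```

```text
[ 0.60590606 -0.09451779] [29.19038153 29.17844765 29.18584666]
[0.14969811 0.25017454 0.15037657 0.25009163]
L [ 0.6048 -0.0207] filter in tray [-0.0397  0.0663] push dist 0.0747 dir 28.2
S [ 0.6682 -0.1342] filter in tray [-0.0404 -0.0669] push dist 0.0754 dir 30.6
[[ 0.915  0.404 -0.   ]
 [ 0.404 -0.915  0.   ]
 [ 0.    -0.    -1.   ]]
```

Screw spacing fits 150 x 250 mm exactly and the filters sit at tray (-40, +66) and (-40, -67) mm. I'll do the small one first, approaching behind it with the tool x axis along the tray x axis.

Request:
{"name": "apply_moves", "arguments": {
  "steps": [0,0,0,0,0,-0.9,22,0.97,-0.32,0,0,0,0,22,0.97,-0.32,0,0,0,0,22,0.97,-0.32,0,0,0,0,22,0.97,-0.32,0,0,0,0,22,0.97,-0.32,0,0,0,0,22,0.97,-0.32,0,0,0,0,22,0.97,-0.32,0,0,0,0,22,0.97,-0.32,0,0,0,0,22,0.97,-0.32,0,0,0,0,22,0.97,-0.32,0,0,0,0,22,0.97,-0.32,0,0,0,0,22],
  "grip_force": 5
}}

```text
t: 1.45
tool_pos: [0.4711, -0.2992, 0.1939]
orientation: [3.04, 0.792, 0.0]
force: [0.0, -0.1, -0.1]
opening: 0.0216
gripper_force: 0.0
```

```bash
cat >> plan.py <<'E'
from scipy.spatial.transform import Rotation as Ro
def where():
    s=robot.read_state();p=s['tool_pos'];M=Ro.from_rotvec(s['orientation']).as_matrix()
    print('t',round(s['t'],2),'tray xy mm',np.round([1e3*(p[:2]-C)@X,1e3*(p[:2]-C)@Y],1),'z',round(p[2]*1e3,1),'toolx deg',np.degrees(np.arctan2(M[1,0],M[0,0])).round(2),'tilt',np.degrees(np.arccos(-M[2,2])).round(2),'open',round(s['opening']*1e3,1),'F',s['force'].round(1))
E
python3 -c "from plan import *;where()"
```

```text
t 1.45 tray xy mm [-217.5 -113. ] z 193.9 toolx deg 29.22 tilt 0.03 open 21.6 F [ 0.  -0.1 -0.1]
```

Request:
{"name": "apply_moves", "arguments": {
  "steps": [0.78,-0.255,0.74,0,0,0,22,0.78,-0.255,0.74,0,0,0,22,0.78,-0.255,0.74,0,0,0,22,0.78,-0.255,0.74,0,0,0,22,0.78,-0.255,0.74,0,0,0,22,0.78,-0.255,0.74,0,0,0,22,0,0,0,0,0,0,22,0,0,0,0,0,0,22]
}}

```text
t: 2.12
tool_pos: [0.5694, -0.1902, 0.0585]
orientation: [-3.037, -0.795, 0.005]
force: [0.4, -0.9, -0.7]
opening: 0.0204
gripper_force: 0.0
```

Run:
```python
from plan import *
where()
k=cv2.resize(grab('side')[140:240,250:370],None,fx=6,fy=6,interpolation=cv2.INTER_CUBIC)
cv2.imwrite('pics/s1.png',cv2.cvtColor(k,cv2.COLOR_RGB2BGR))
p=robot.read_state()['tool_pos'];print((toP('side',p)-[250,140])*6)
```

```text
t 2.12 tray xy mm [-78.6 -65.7] z 58.5 toolx deg 29.36 tilt 0.22 open 20.4 F [ 0.4 -0.9 -0.7]
[451.57682936  84.21097349]
```

View pics/s1.png

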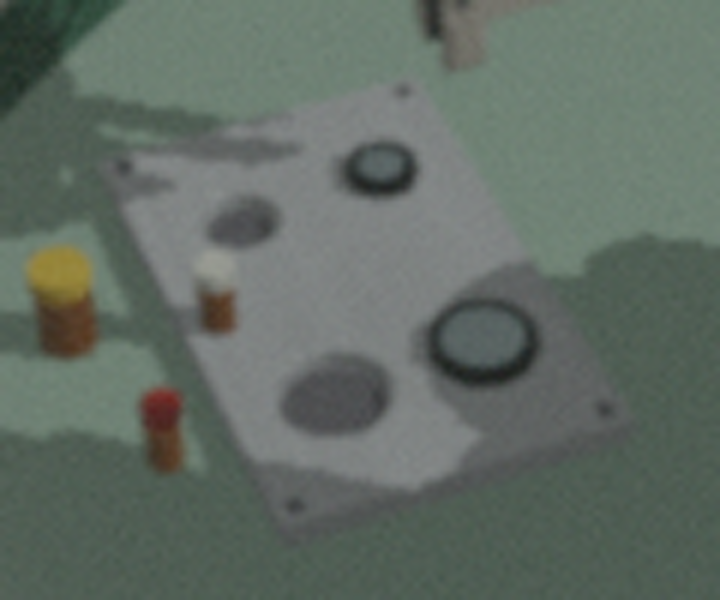

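The side view shows both filters, both recesses and the vials undisturbed, with a fingertip at crop (465,68). That is higher than I expected, so I'll check the projections.

Run:
```python
from plan import *
f=lambda P:((toP('side',P)-[250,140])*6).round(0)
print('SF',f([*SF,.022]),'LF',f([*LF,.022]),'screws',[f([*w,.014]) for w in W])
p=robot.read_state()['tool_pos']
for s in(10,19,27):
  for x in (-7,7): print(s,x,f(p+np.r_[s*1e-3*Y+x*1e-3*X,0]), f(p+np.r_[-s*1e-3*Y+x*1e-3*X,0]))
grab('top')
k=grab('top')[150:240,330:440];k=cv2.resize(k,None,fx=6,fy=6,interpolation=cv2.INTER_CUBIC)
cv2.imwrite('pics/t1.png',cv2.cvtColor(k,cv2.COLOR_RGB2BGR));print((toP('top',p)-[330,150])*6)
```

```text
SF [382. 165.] LF [484. 337.] screws [array([296., 506.]), array([124., 167.]), array([405.,  91.]), array([606., 411.])]
10 -7 [473.  92.] [457.  69.]
10 7 [446. 100.] [431.  76.]
19 -7 [480. 103.] [450.  58.]
19 7 [453. 111.] [424.  65.]
27 -7 [486. 113.] [444.  49.]
27 7 [459. 120.] [418.  56.]
[362.9777039  263.86307235]
```

View pics/t1.png

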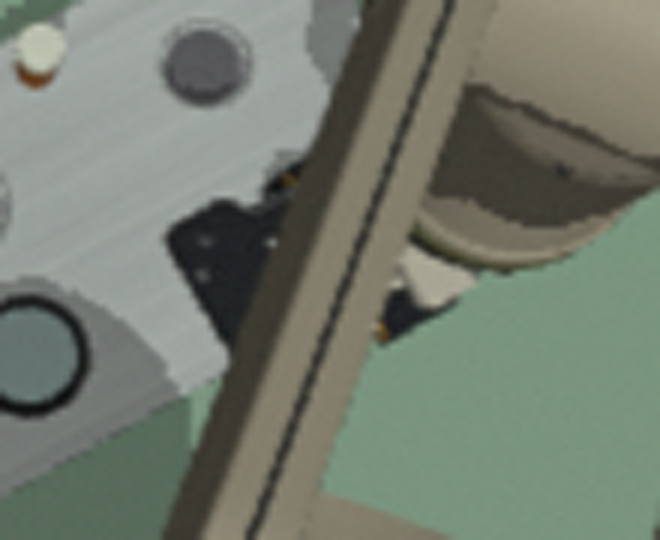

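The top view is blocked by the arm. The side view suggests the tips may be higher than the reported TCP, so I'll descend partway and check there.

Request:
{"name": "apply_moves", "arguments": {
  "steps": [0.05,0.04,0.5,0,0,0,22,0,0,0.5,0,0,0,22,0,0,0,0,0,0,22,0,0,0,0,0,0,22]
}}

```text
t: 2.6
tool_pos: [0.5717, -0.193, 0.0311]
orientation: [-3.04, -0.791, 0.0]
force: [0.4, 0.3, 0.1]
opening: 0.0205
gripper_force: 0.0
```

Run:
```python
from plan import *
where()
k=cv2.resize(grab('side')[130:190,285:365],None,fx=10,fy=10,interpolation=cv2.INTER_CUBIC)
cv2.imwrite('pics/s2.png',cv2.cvtColor(k,cv2.COLOR_RGB2BGR))
p=robot.read_state()['tool_pos']
for z in (0,.02):
 for s in (10,27,-10,-27):
  for x in (-7,7): print(z,s,x,((toP('side',p+np.r_[s*1e-3*Y+x*1e-3*X,z])-[285,130])*10).round())
```

```text
t 2.6 tray xy mm [-77.9 -69.3] z 31.1 toolx deg 29.15 tilt 0.01 open 20.5 F [0.4 0.3 0.1]
0 10 -7 [432. 325.]
0 10 7 [388. 337.]
0 27 -7 [454. 359.]
0 27 7 [410. 371.]
0 -10 -7 [407. 285.]
0 -10 7 [363. 297.]
0 -27 -7 [385. 252.]
0 -27 7 [342. 264.]
0.02 10 -7 [431. 272.]
0.02 10 7 [387. 285.]
0.02 27 -7 [453. 307.]
0.02 27 7 [409. 319.]
0.02 -10 -7 [405. 233.]
0.02 -10 7 [361. 245.]
0.02 -27 -7 [384. 200.]
0.02 -27 7 [340. 212.]
```

View pics/s2.png

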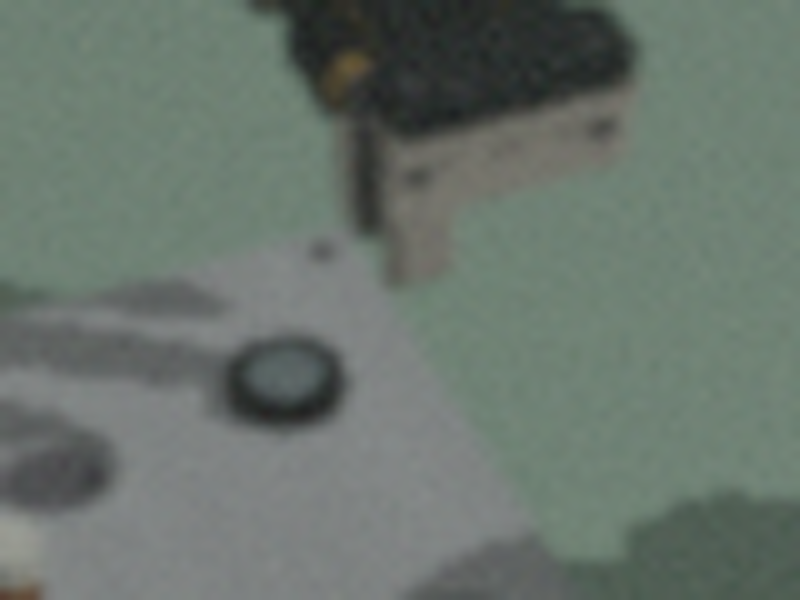

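The near fingertip ends at crop (388,285) to (450,268). The disc at (285,380) is untouched. The tips look about 20 mm above or behind where the TCP reading puts them, so I'll go down to a TCP height that's safe either way and look again.

Request:
{"name": "apply_moves", "arguments": {
  "steps": [0,-0.08,0.25,0,0,0,22,0,0,0.2,0,0,0,22,0,0,0,0,0,0,22,0,0,0,0,0,0,22]
}}

```text
t: 2.98
tool_pos: [0.5706, -0.1898, 0.0166]
orientation: [-3.039, -0.793, 0.001]
force: [1.2, 0.2, 0.1]
opening: 0.0205
gripper_force: 0.0
```

Run:
```python
from plan import *
where()
k=cv2.resize(grab('side')[130:190,285:365],None,fx=10,fy=10,interpolation=cv2.INTER_CUBIC)
cv2.imwrite('pics/s3.png',cv2.cvtColor(k,cv2.COLOR_RGB2BGR))
p=robot.read_state()['tool_pos']
for z in (0,.02):
 for s in (10,18,-10):
  for x in (-7,7): print(z,s,x,((toP('side',p+np.r_[s*1e-3*Y+x*1e-3*X,z])-[285,130])*10).round())
```

```text
t 2.98 tray xy mm [-77.3 -66. ] z 16.6 toolx deg 29.23 tilt 0.05 open 20.5 F [1.2 0.2 0.1]
0 10 -7 [437. 371.]
0 10 7 [393. 383.]
0 18 -7 [447. 387.]
0 18 7 [403. 399.]
0 -10 -7 [411. 331.]
0 -10 7 [368. 343.]
0.02 10 -7 [436. 319.]
0.02 10 7 [392. 331.]
0.02 18 -7 [446. 335.]
0.02 18 7 [402. 347.]
0.02 -10 -7 [410. 279.]
0.02 -10 7 [366. 291.]
```

View pics/s3.png

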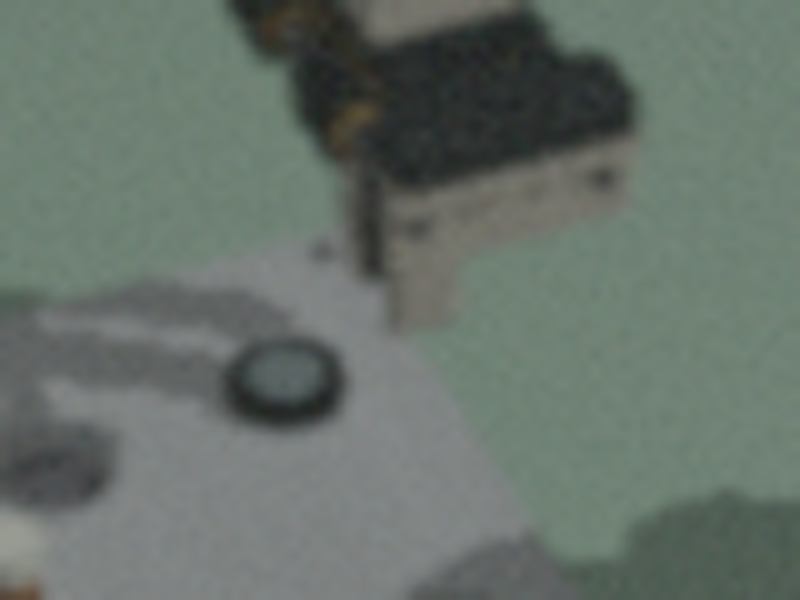

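The tips, now at (392,330), are detached from their shadows at (290,325) and (225,370). So they really are well above the deck, about 20 mm, despite the TCP reading 16.6 mm. I'll descend in tiny steps, watching the force.

Request:
{"name": "apply_moves", "arguments": {
  "steps": [0.05,0,0.04,0,0,0,22,0,0,0.04,0,0,0,22,0,0,0.04,0,0,0,22,0,0,0,0,0,0,22]
}}

```text
t: 3.37
tool_pos: [0.5722, -0.1892, 0.0131]
orientation: [-3.04, -0.793, 0.001]
force: [-0.3, -0.2, -0.8]
opening: 0.0205
gripper_force: 0.0
```

Request:
{"name": "apply_moves", "arguments": {
  "steps": [0,0,0.07,0,0,0,22,0,0,0.07,0,0,0,22,0,0,0.07,0,0,0,22,0,0,0.07,0,0,0,22,0,0,0,0,0,0,22]
}}

```text
t: 3.78
tool_pos: [0.5719, -0.1891, 0.0043]
orientation: [-3.039, -0.792, 0.001]
force: [0.1, -0.4, -0.8]
opening: 0.0202
gripper_force: 0.0
```

Run:
```python
from plan import *
where()
k=cv2.resize(grab('side')[130:190,285:365],None,fx=10,fy=10,interpolation=cv2.INTER_CUBIC)
cv2.imwrite('pics/s4.png',cv2.cvtColor(k,cv2.COLOR_RGB2BGR))
```

```text
t 3.78 tray xy mm [-75.8 -66. ] z 4.3 toolx deg 29.22 tilt 0.06 open 20.2 F [ 0.1 -0.4 -0.8]
```

View pics/s4.png

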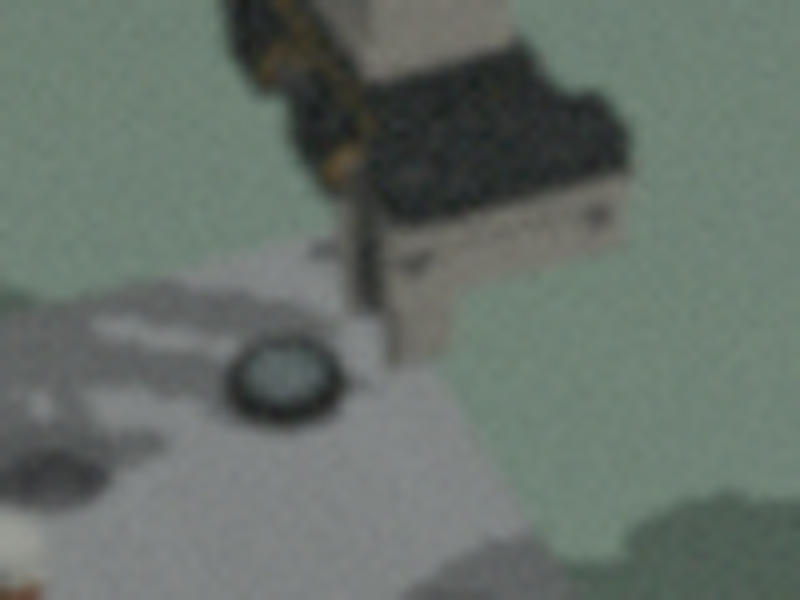

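The tips are still clear, with the shadow gap shrinking to about 10 mm of height. I'll continue until light contact.

Request:
{"name": "apply_moves", "arguments": {
  "steps": [0,0,0.05,0,0,0,22,0,0,0.05,0,0,0,22,0,0,0.05,0,0,0,22,0,0,0,0,0,0,22,0,0,0,0,0,0,22]
}}

```text
t: 4.25
tool_pos: [0.5722, -0.1893, 0.0004]
orientation: [-3.04, -0.793, 0.0]
force: [-0.5, -0.7, 0.0]
opening: 0.0205
gripper_force: 0.0
```

Request:
{"name": "apply_moves", "arguments": {
  "steps": [0,0,0.03,0,0,0,22,0,0,0.03,0,0,0,22,0,0,0,0,0,0,22]
}}

```text
t: 4.5
tool_pos: [0.5723, -0.1893, -0.0014]
orientation: [-3.04, -0.793, 0.0]
force: [0.3, 0.1, -0.5]
opening: 0.0205
gripper_force: 0.0
```

Request:
{"name": "apply_moves", "arguments": {
  "steps": [0,0,0.03,0,0,0,22,0,0,0.03,0,0,0,22,0,0,0,0,0,0,22]
}}

```text
t: 4.75
tool_pos: [0.5722, -0.1893, -0.0033]
orientation: [-3.04, -0.792, 0.0]
force: [0.3, 0.0, -0.5]
opening: 0.0204
gripper_force: 0.0
```

Request:
{"name": "apply_moves", "arguments": {
  "steps": [0,0,0.02,0,0,0,22,0,0,0.02,0,0,0,22,0,0,0,0,0,0,22]
}}

```text
t: 5.0
tool_pos: [0.5722, -0.1893, -0.0044]
orientation: [-3.04, -0.792, 0.0]
force: [0.0, 0.4, 0.3]
opening: 0.0203
gripper_force: 0.0
```

Request:
{"name": "apply_moves", "arguments": {
  "steps": [0,0,0.02,0,0,0,22,0,0,0.01,0,0,0,22,0,0,0,0,0,0,22]
}}

```text
t: 5.25
tool_pos: [0.5723, -0.1893, -0.0053]
orientation: [-3.04, -0.792, 0.0]
force: [0.2, 0.8, 0.6]
opening: 0.0207
gripper_force: 0.0
```

Run:
```python
from plan import *
where()
k=cv2.resize(grab('side')[130:190,285:365],None,fx=10,fy=10,interpolation=cv2.INTER_CUBIC)
cv2.imwrite('pics/s5.png',cv2.cvtColor(k,cv2.COLOR_RGB2BGR))
```

```text
t 5.25 tray xy mm [-75.6 -66.4] z -5.3 toolx deg 29.22 tilt 0.01 open 20.7 F [0.2 0.8 0.6]
```

View pics/s5.png

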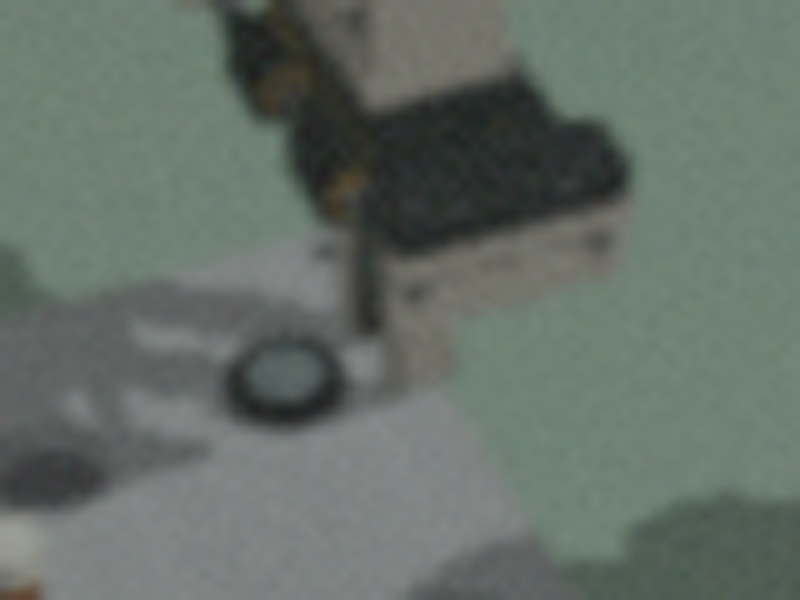

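The tips are now nearly on the deck: shadow and near tip meet at crop (388,392), far pad bottom at (370,330). I'll place these in tray coordinates.

Run:
```python
from plan import *
for n,u in(('near outer front',(388,393)),('near outer back',(448,378)),('far inner front',(355,328)),('far inner at near edge',(380,333))):
  for z in(.014,.017):
    w=toW('side',(285+(u[0]+.5)/10-.5,130+(u[1]+.5)/10-.5),z)[:2]-C;print(n,z,(w@X*1e3).round(1),(w@Y*1e3).round(1))
```

```text
near outer front 0.014 -67.8 -58.1
near outer front 0.017 -66.5 -54.9
near outer back 0.014 -86.7 -57.3
near outer back 0.017 -85.4 -54.1
far inner front 0.014 -69.9 -89.9
far inner front 0.017 -68.6 -86.6
far inner at near edge 0.014 -75.9 -84.7
far inner at near edge 0.017 -74.6 -81.4
```

Height is still ambiguous, so I'll probe for contact.

Request:
{"name": "apply_moves", "arguments": {
  "steps": [0,0,0.02,0,0,0,22,0,0,0.02,0,0,0,22,0,0,0,0,0,0,22]
}}

```text
t: 5.55
tool_pos: [0.5723, -0.1893, -0.0065]
orientation: [-3.04, -0.793, 0.0]
force: [0.1, 0.4, -0.6]
opening: 0.0205
gripper_force: 0.0
```

Request:
{"name": "apply_moves", "arguments": {
  "steps": [0,0,0.02,0,0,0,22,0,0,0.02,0,0,0,22,0,0,0,0,0,0,22]
}}

```text
t: 5.8
tool_pos: [0.5722, -0.1893, -0.0077]
orientation: [-3.04, -0.793, 0.0]
force: [-0.6, -1.3, -0.6]
opening: 0.0205
gripper_force: 0.0
```

Request:
{"name": "apply_moves", "arguments": {
  "steps": [0,0,0.02,0,0,0,22,0,0,0.01,0,0,0,22,0,0,0,0,0,0,22]
}}

```text
t: 6.05
tool_pos: [0.5722, -0.1893, -0.0086]
orientation: [-3.04, -0.792, 0.0]
force: [0.4, 0.1, 0.7]
opening: 0.0206
gripper_force: 0.0
```

Request:
{"name": "apply_moves", "arguments": {
  "steps": [0,0,0.02,0,0,0,22,0,0,0.02,0,0,0,22,0,0,0,0,0,0,22]
}}

```text
t: 6.3
tool_pos: [0.5722, -0.1893, -0.0098]
orientation: [-3.04, -0.792, 0.0]
force: [-0.6, 0.5, 0.8]
opening: 0.0205
gripper_force: 0.0
```

Request:
{"name": "apply_moves", "arguments": {
  "steps": [0,0,0.02,0,0,0,22,0,0,0.02,0,0,0,22,0,0,0,0,0,0,22]
}}

```text
t: 6.55
tool_pos: [0.5724, -0.1894, -0.0106]
orientation: [3.04, 0.793, 0.0]
force: [-1.4, 1.1, 4.4]
opening: 0.0207
gripper_force: 1.7
```

Request:
{"name": "apply_moves", "arguments": {
  "steps": [0,0,0.02,0,0,0,22,0,0,0.02,0,0,0,22,0,0,0,0,0,0,22]
}}

```text
t: 6.8
tool_pos: [0.5724, -0.1893, -0.0106]
orientation: [3.04, 0.793, -0.0]
force: [-7.1, 2.9, 13.5]
opening: 0.0205
gripper_force: 6.8
```

Contact came at TCP z ≈ -10.6 mm, so the tips sit about 24.5 mm behind the reported TCP. I'll lift to 2 mm above the deck and push gently into the nest.

Request:
{"name": "apply_moves", "arguments": {
  "steps": [0,0,-0.06,0,0,0,22,0,0,-0.06,0,0,0,22,0.1,0,0,0,0,0,22,0.1,0,0,0,0,0,22,0.1,0,0,0,0,0,22,0.1,0,0,0,0,0,22,0.1,0,0,0,0,0,22,0.1,0,0,0,0,0,22,0,0,0,0,0,0,22]
}}

```text
t: 7.55
tool_pos: [0.5886, -0.1802, -0.0085]
orientation: [-3.04, -0.793, -0.0]
force: [0.5, -1.0, 0.7]
opening: 0.0206
gripper_force: 0.0
```

```bash
cat >> plan.py <<'E'
def glass(cam,c,r,z=.0215,s=8):
    # the pale glass enclosed by the dark ring, sub-pixel
    im=grab(cam);x0,y0=int(c[0]-r),int(c[1]-r)
    g=cv2.cvtColor(im[y0:y0+2*r,x0:x0+2*r],cv2.COLOR_RGB2GRAY)
    G=cv2.GaussianBlur(cv2.resize(g,None,fx=s,fy=s,interpolation=cv2.INTER_CUBIC),(0,0),4)
    out=[]
    for th in(60,70,80,90):
        B=(G<th).astype(np.uint8)*255
        cs,h=cv2.findContours(B,cv2.RETR_CCOMP,cv2.CHAIN_APPROX_NONE)
        for k,hh in zip(cs,h[0] if h is not None else []):
            if hh[3]>=0 and len(k)>40:
                e=cv2.fitEllipse(k);p=(np.array(e[0])+.5)/s-.5+[x0,y0]
                w=toW(cam,p,z)[:2]-C
                print(cam,th,p.round(1),np.round(np.array(e[1])/s,1),'tray',np.round([w@X*1e3,w@Y*1e3],1))
E
python3 - <<'E'
from plan import *
where()
glass('side',toP('side',[*(SF+.004*X),.0215]),14)
glass('top',toP('top',[*(SF+.004*X),.0215]),14)
k=cv2.resize(grab('side')[135:195,270:350],None,fx=8,fy=8,interpolation=cv2.INTER_CUBIC)
cv2.imwrite('pics/s6.png',cv2.cvtColor(k,cv2.COLOR_RGB2BGR))
E
```

```text
t 7.55 tray xy mm [-56.9 -66.3] z -8.5 toolx deg 29.25 tilt 0.01 open 20.6 F [ 0.5 -1.   0.7]
side 80 [311.1 168. ] [4.8 6.8] tray [-32.8 -67.9]
side 90 [311.2 168.1] [3.6 5.7] tray [-32.8 -67.5]
```

The disc is nested at tray (-33,-68). The target is (35,-65), so I'll push 43 mm with a slight sideways trim.

Request:
{"name": "apply_moves", "arguments": {
  "steps": [0.12,-0.01,0,0,0,0,22,0.12,-0.01,0,0,0,0,22,0.12,-0.01,0,0,0,0,22,0.12,-0.01,0,0,0,0,22,0.12,-0.01,0,0,0,0,22,0.12,-0.01,0,0,0,0,22,0.12,-0.01,0,0,0,0,22,0.12,-0.01,0,0,0,0,22,0.12,0,0,0,0,0,22,0.12,0,0,0,0,0,22,0.12,0,0,0,0,0,22,0,0,0,0,0,0,22]
}}

```text
t: 8.7
tool_pos: [0.6221, -0.1587, -0.0084]
orientation: [3.04, 0.793, 0.001]
force: [0.5, 0.1, 0.2]
opening: 0.0206
gripper_force: 0.0
```

Run:
```python
from plan import *
where()
p=C+.006*X-.066*Y
glass('side',toP('side',[*p,.0215]),14)
glass('top',toP('top',[*p,.0215]),14)
k=cv2.resize(grab('side')[135:195,270:350],None,fx=8,fy=8,interpolation=cv2.INTER_CUBIC)
cv2.imwrite('pics/s7.png',cv2.cvtColor(k,cv2.COLOR_RGB2BGR))
```

```text
t 8.7 tray xy mm [-17.2 -63.9] z -8.4 toolx deg 29.24 tilt 0.03 open 20.6 F [0.5 0.1 0.2]
side 80 [298.7 172. ] [4.7 6.9] tray [  7.1 -65.7]
side 90 [298.7 172. ] [3.5 5.7] tray [  7.1 -65.6]
```

Request:
{"name": "apply_moves", "arguments": {
  "steps": [0.08,-0.01,0,0,0,0,22,0.08,-0.01,0,0,0,0,22,0.08,0,0,0,0,0,22,0.08,0,0,0,0,0,22,0.08,0,0,0,0,0,22,0.08,0,0,0,0,0,22,0.08,0,0,0,0,0,22,0.08,0,0,0,0,0,22,0.08,0,0,0,0,0,22,0.08,0,0,0,0,0,22,0.08,0,0,0,0,0,22,0,0,0,0,0,0,22]
}}

```text
t: 9.85
tool_pos: [0.6446, -0.1454, -0.0084]
orientation: [3.04, 0.793, 0.0]
force: [-1.1, 0.1, -0.7]
opening: 0.0208
gripper_force: 0.0
```

Run:
```python
from plan import *
where()
p=C+.034*X-.065*Y
for z in(.0135,.0215):glass('side',toP('side',[*p,.018]),14,z)
glass('top',toP('top',[*p,.018]),14,.0135)
k=cv2.resize(grab('side')[135:195,270:350],None,fx=8,fy=8,interpolation=cv2.INTER_CUBIC)
cv2.imwrite('pics/s8.png',cv2.cvtColor(k,cv2.COLOR_RGB2BGR))
```

```text
t 9.85 tray xy mm [  9.  -63.3] z -8.4 toolx deg 29.24 tilt 0.02 open 20.8 F [-1.1  0.1 -0.7]
side 80 [290.  175.3] [2.6 6. ] tray [ 32.8 -71.1]
side 80 [290.  175.3] [2.5 6. ] tray [ 35.3 -62.2]
```

The disc looks tilted as it enters the recess. A little more push, with force check.

Request:
{"name": "apply_moves", "arguments": {
  "steps": [0.05,0,0,0,0,0,22,0.05,0,0,0,0,0,22,0,0,0,0,0,0,22,0,0,0,0,0,0,22]
}}

```text
t: 10.38
tool_pos: [0.6467, -0.1446, -0.0084]
orientation: [3.04, 0.792, -0.001]
force: [-1.6, -3.1, -0.3]
opening: 0.0206
gripper_force: 1.6
```

Run:
```python
from plan import *
where()
p=C+.034*X-.065*Y
for z in(.0135,.0215):glass('side',toP('side',[*p,.018]),14,z)
a=cv2.resize(grab('side')[160:195,270:320],None,fx=12,fy=12,interpolation=cv2.INTER_CUBIC)
cv2.imwrite('pics/s9.png',cv2.cvtColor(a,cv2.COLOR_RGB2BGR))
```

```text
t 10.38 tray xy mm [ 11.2 -63.6] z -8.4 toolx deg 29.22 tilt 0.03 open 20.6 F [-1.6 -3.1 -0.3]
side 80 [289.5 175.2] [3.  5.5] tray [ 33.9 -71.9]
side 80 [289.4 175.2] [3.  5.3] tray [ 36.7 -63.2]
```

View pics/s9.png

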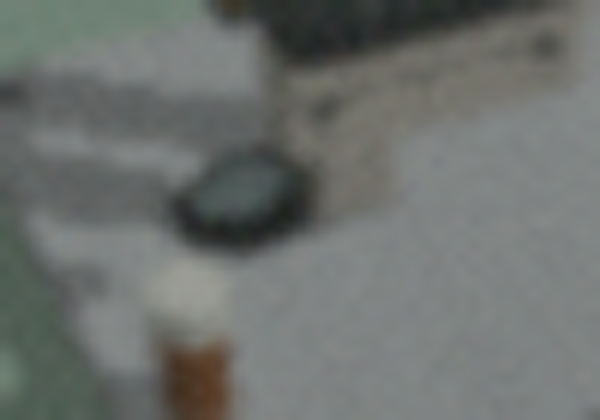

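The disc is leading edge down with its trailing edge still on the near rim, and the vial is untouched. The force hints at the +Y side wall, so I'll trim slightly towards -Y and nudge on.

Request:
{"name": "apply_moves", "arguments": {
  "steps": [0.02,0.02,0,0,0,0,22,0.02,0.02,0,0,0,0,22,0,0,0,0,0,0,22]
}}

```text
t: 10.78
tool_pos: [0.6483, -0.1448, -0.0085]
orientation: [-3.04, -0.792, 0.001]
force: [-2.6, -2.2, 0.3]
opening: 0.0204
gripper_force: 2.0
```

Run:
```python
from plan import *
where()
p=C+.034*X-.065*Y
for z in(.0135,.0215):glass('side',toP('side',[*p,.018]),14,z)
```

```text
t 10.78 tray xy mm [ 12.5 -64.6] z -8.5 toolx deg 29.21 tilt 0.02 open 20.4 F [-2.6 -2.2  0.3]
side 80 [289.3 175.3] [2.5 6. ] tray [ 34.8 -71.9]
side 80 [289.3 175.2] [2.8 5.8] tray [ 37.1 -63.5]
```

It's probably pinched between the tips and the far wall, so I'll back off a little to let it fall.

Request:
{"name": "apply_moves", "arguments": {
  "steps": [-0.1,0,0,0,0,0,22,-0.1,0,0,0,0,0,22,-0.1,0,0,0,0,0,22,0,0,0,0,0,0,22]
}}

```text
t: 11.22
tool_pos: [0.6402, -0.149, -0.0085]
orientation: [-3.04, -0.792, -0.0]
force: [-1.2, 0.5, 0.4]
opening: 0.02
gripper_force: 0.0
```

Run:
```python
from plan import *
where()
p=C+.034*X-.065*Y
for z in(.0135,.0215):glass('side',toP('side',[*p,.018]),14,z)
a=cv2.resize(grab('side')[160:195,270:320],None,fx=12,fy=12,interpolation=cv2.INTER_CUBIC)
cv2.imwrite('pics/s10.png',cv2.cvtColor(a,cv2.COLOR_RGB2BGR))
```

```text
t 11.22 tray xy mm [  3.3 -64.3] z -8.5 toolx deg 29.22 tilt 0.02 open 20.0 F [-1.2  0.5  0.4]
side 80 [289.7 175.3] [3.1 5.7] tray [ 36.1 -62.6]
```

Run:
```python
from plan import *
for cam in('side','top'):
    q=toP(cam,[*SR,.014]);print(cam,'recess mouth centre',q.round(1),'mouth/disc pts -X,+X,-Y,+Y (20mm)',[toP(cam,[*(SR+.02*v),.014]).round(1).tolist() for v in(-X,X,-Y,Y)])
    g=cv2.cvtColor(grab(cam),cv2.COLOR_RGB2GRAY);x,y=q.round().astype(int)
    print('cols',x-11,'rows',y-9)
    for r in g[y-9:y+9,x-11:x+13]:print(' '.join('%3d'%v for v in r))
```

```text
side recess mouth centre [289.9 176.6] mouth/disc pts -X,+X,-Y,+Y (20mm) [[296.4, 174.8], [283.5, 178.4], [287.7, 172.5], [292.2, 180.8]]
cols 279 rows 168
101  96  96 101 100  95  97  96  97  96 100 100 105 107 102  94  91  95  97  86  77  95 109 116
104 100  98  98 102  99  99  98  94  97  97  99  96  99  99  92  93 101 108 102  95 104 112 115
111 111 111 108 112 104 103  99  98  94  98  99  97  99  98  95  93  98 108 111 109 111 115 116
127 128 129 129 127 120 111 109 114 109 104  98  97  96  95  94  90  92 104 109 109 108 116 112
117 125 130 128 124 121 124 128 125 119 100  84  85  78  81  88  94 105 108 104 101 107 109 114
102 103 107 109 104 104 107 111 107  86  80  75  73  68  61  67  88 115 118 105  99 109 112 109
 96  98 101  99  95  86  83  77  76  77  81  87  81  84  74  51  68 106 113  97 103 107 113 113
 97  99 102  98  88  74  57  60  79  89  84  88  90  85  71  52  50  86  93  96  93 108 109 110
 99 101  99  97  85  62  54  68  82  85  88  87  88  77  66  46  44  70  89  91  93 106 106 114
111 110 113 108  92  69  51  63  73  79  82  77  64  53  50  42  50  78  89  94 
[... 1966 characters left out ...]
  71  89 106 125 129 119 109
 88  59  98 117 117 117 118 113 104 109 107 108 123 155 149  89  39  49  70  87 104 121 134 132
 84  66 113 118 117 117 118 109  97 107 108 108 114 139 159 148  88  36  45  63  80  95 109 122
 62  76 115 117 117 119 112  90  83 105 108 107 108 118 145 161 147  88  41  37  55  70  82  90
 59  97 117 117 116 118 110  74  66 108 109 109 107 107 122 155 164 153 117  67  40  41  54  65
 61 103 118 117 118 120 105  53  47  83 106 109 108 107 113 139 163 164 160 150 117  65  40  31
 73 114 117 118 118 117 100  37  32  51  83 108 110 107 108 123 156 162 163 163 160 151 117  71
 75 116 117 116 118 112  84  33  28  37  64 107 110 109 107 112 137 158 162 162 162 163 161 159
```

The readings suggest it's still slightly proud or tilted, but they're ambiguous with the fingers shadowing it. I'll lift, move behind the large filter, and look from there with the small recess clear.

Request:
{"name": "apply_moves", "arguments": {
  "steps": [-0.3,0,-0.5,0,0,0,22,-0.4,-0.3,-0.7,0,0,0,32,-0.4,-0.6,0,0,0,0,32,-0.4,-0.6,0,0,0,0,32,-0.4,-0.6,0,0,0,0,32,-0.4,-0.6,0,0,0,0,32,-0.3,-0.6,0,0,0,0,32,-0.2,-0.6,0,0,0,0,32,0,-0.45,0,0,0,0,32,0,0,0,0,0,0,32,0,0,0,0,0,0,32]
}}

```text
t: 12.38
tool_pos: [0.5042, -0.0759, 0.0279]
orientation: [3.039, 0.794, 0.002]
force: [-0.2, -0.3, -0.0]
opening: 0.0298
gripper_force: 0.0
```

Run:
```python
from plan import *
where()
p=C+.034*X-.065*Y
for z in(.0135,.0215):glass('side',toP('side',[*p,.018]),14,z)
glass('top',toP('top',[*p,.014]),14,.0135)
a=grab('side')[155:200,270:345]; b=grab('top')[140:182,340:410]
v=np.vstack([cv2.resize(a,(500,300),interpolation=cv2.INTER_CUBIC),cv2.resize(b,(500,300),interpolation=cv2.INTER_CUBIC)])
cv2.imwrite('pics/v10.png',cv2.cvtColor(v,cv2.COLOR_RGB2BGR))
```

```text
t 12.38 tray xy mm [-79.7  65.9] z 27.9 toolx deg 29.29 tilt 0.07 open 29.8 F [-0.2 -0.3 -0. ]
side 80 [289.7 175.2] [3.  5.8] tray [ 35.8 -62.9]
top 90 [363.6 159.8] [7.1 8.3] tray [ 35.5 -64.8]
```

View pics/v10.png

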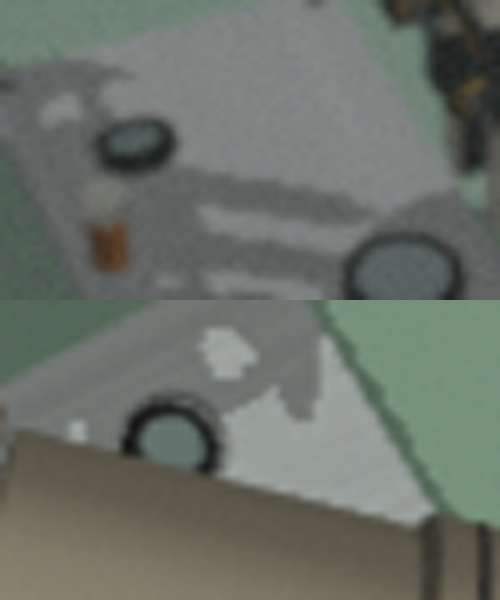

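The side half shows the small disc at (135,145), foreshortened with its thick rim towards the camera, so its camera-side edge is up on the mouth and the far edge is down. In the top half it is at (170,440), centred in plan. I'll fit the tilt from both views.

```bash
cat > tilt.py <<'E'
from plan import *
from scipy.optimize import least_squares
def cont(im,q,r=11,s=8):
    x0,y0=int(q[0]-r),int(q[1]-r)
    g=cv2.cvtColor(im[y0:y0+2*r,x0:x0+2*r],cv2.COLOR_RGB2GRAY)
    G=cv2.GaussianBlur(cv2.resize(g,None,fx=s,fy=s,interpolation=cv2.INTER_CUBIC),(0,0),3)
    best=None
    for th in range(50,130,4):
        cs,h=cv2.findContours((G<th).astype(np.uint8),cv2.RETR_CCOMP,cv2.CHAIN_APPROX_NONE)
        for k,hh in zip(cs,h[0] if h is not None else []):
            if hh[3]>=0 and cv2.contourArea(k)>600 and cv2.contourArea(k)<12000: best=k if best is None or cv2.contourArea(k)>cv2.contourArea(best) else best
    return None if best is None else (best[:,0]+.5)/s-.5+[x0,y0]
def fit(obs,c0,rad=None):
    def rays(cam,P):
        k=eyes.calibration(cam);R=np.array(k['R']);o=-R.T@np.array(k['t'])
        return o,np.c_[P,np.ones(len(P))]@np.linalg.inv(np.array(k['K'])).T@R
    rs=[rays(c,P[::max(1,len(P)//40)]) for c,P in obs]
    def res(v):
        c=v[:3]*1e-3;n=np.r_[v[3]*X+v[4]*Y,1];n/=np.linalg.norm(n);out=[]
        for (o,d),r in zip(rs,(v[5],v[6])):
            t=((c-o)@n)/(d@n);q=o+d*t[:,None];out.append((np.linalg.norm(q-c,axis=1)*1e3-r))
        out=np.concatenate(out)
        return np.r_[out,(v[5:7]-(rad if rad else 13))*(3 if rad else .1)]
    f=least_squares(res,[*(np.array(c0)*1e3),0,0,13,13]);v=f.x
    w=v[:2]*1e-3-C
    print('tray',np.round([w@X*1e3,w@Y*1e3],1),'z top',v[2].round(1),'normal lean deg X,Y',np.degrees(np.arctan(v[3:5])).round(1),'r',v[5:].round(1),'rms',np.sqrt(np.mean(f.fun**2)).round(2))
def state(c0,rad=None,ims=None):
    obs=[]
    for cam in('side','top'):
        im=grab(cam) if ims is None else cv2.cvtColor(cv2.imread(ims[cam]),cv2.COLOR_BGR2RGB)
        P=cont(im,toP(cam,c0))
        if P is None: print(cam,'none')
        else: obs.append((cam,P))
    if len(obs)==2: fit(obs,c0,rad)
E
python3 - <<'E'
from tilt import *
d={'side':'pics/side0.png','top':'pics/top0.png'}
state([*SF,.022],ims=d);state([*LF,.022],ims=d)
state([*SR,.017])
E
```

```text
tray [-40.1 -67.3] z top 24.4 normal lean deg X,Y [-0.5  5.3] r [ 9.4 12.9] rms 0.68
tray [-38.9  65.7] z top 24.2 normal lean deg X,Y [0.7 1.8] r [20.  19.4] rms 0.65
tray [ 34.9 -63. ] z top 21.0 normal lean deg X,Y [  7.2 -14.5] r [ 8.5 11.4] rms 0.99
```

The tilt fit says the small disc's high edge is at +Y, slightly -X: it sits about 2 mm too far towards +Y. It also shows side-only Y readings are biased by about -2 mm, so the TCP's own Y is the one to trust. I'll do the large filter now, aiming TCP y = 65, and then nudge the small one.

Request:
{"name": "apply_moves", "arguments": {
  "steps": [0,0,0.4,0,0,0,32,0,0,0.4,0,0,0,32,0,0.02,0.3,0,0,0,32,0,0,0.1,0,0,0,32,0.12,0,0,0,0,0,32,0.12,0,0,0,0,0,32,0.12,0,0,0,0,0,32,0.12,0,0,0,0,0,32,0.12,0,0,0,0,0,32,0.12,0,0,0,0,0,32,0.12,0.01,0,0,0,0,32,0,0,0,0,0,0,32]
}}

```text
t: 13.73
tool_pos: [0.5267, -0.0644, -0.0083]
orientation: [3.04, 0.793, 0.001]
force: [0.0, -0.6, -0.2]
opening: 0.0298
gripper_force: 0.0
```

Run:
```python
from plan import *
where()
p=C-.024*X+.065*Y
glass('side',toP('side',[*p,.0215]),17)
```

```text
t 13.73 tray xy mm [-54.4  64.9] z -8.3 toolx deg 29.24 tilt 0.03 open 29.8 F [ 0.  -0.6 -0.2]
side 80 [325.1 197.4] [ 9.5 13.3] tray [-23.7  64. ]
side 90 [325.1 197.4] [ 8.3 12. ] tray [-23.8  64.2]
```

Request:
{"name": "apply_moves", "arguments": {
  "steps": [0.12,0,0,0,0,0,32,0.12,0,0,0,0,0,32,0.12,0,0,0,0,0,32,0.12,0,0,0,0,0,32,0.12,0,0,0,0,0,32,0.12,0,0,0,0,0,32,0.12,0,0,0,0,0,32,0.12,0,0,0,0,0,32,0.12,0,0,0,0,0,32,0.12,0,0,0,0,0,32,0.12,0,0,0,0,0,32,0,0,0,0,0,0,32]
}}

```text
t: 14.78
tool_pos: [0.5612, -0.045, -0.0083]
orientation: [3.04, 0.793, 0.001]
force: [0.5, 0.8, 0.2]
opening: 0.0298
gripper_force: 0.0
```

Run:
```python
from tilt import *
where()
state([*(C+.016*X+.065*Y),.0215])
```

```text
t 14.78 tray xy mm [-14.9  65. ] z -8.3 toolx deg 29.23 tilt 0.03 open 29.8 F [0.5 0.8 0.2]
top none
```

Request:
{"name": "apply_moves", "arguments": {
  "steps": [0.08,0,0,0,0,0,32,0.08,0,0,0,0,0,32,0.08,0,0,0,0,0,32,0.08,0,0,0,0,0,32,0.08,0,0,0,0,0,32,0.08,0,0,0,0,0,32,0.08,0,0,0,0,0,32,0.08,0,0,0,0,0,32,0.04,0,0,0,0,0,32,0,0,0,0,0,0,32]
}}

```text
t: 15.72
tool_pos: [0.5787, -0.0352, -0.0084]
orientation: [-3.04, -0.793, -0.0]
force: [-0.0, 1.0, -0.5]
opening: 0.0297
gripper_force: 0.0
```

Run:
```python
from plan import *
where()
for z in(.0135,.0215): glass('side',toP('side',[*LR,.018]),17,z)
```

```text
t 15.72 tray xy mm [ 5.2 65.1] z -8.4 toolx deg 29.23 tilt 0.02 open 29.7 F [-0.   1.  -0.5]
side 80 [305.4 205.3] [ 9.6 13.4] tray [34.9 63.9]
side 90 [305.4 205.3] [ 8.5 12. ] tray [34.9 64. ]
side 80 [305.4 205.3] [ 9.7 13.3] tray [37.3 71.5]
side 90 [305.4 205.3] [ 8.6 12. ] tray [37.3 71.5]
```

The large filter is seated: flat ellipse, and at flush height it reads (35,64). Now back to the small one with the nest shifted towards -Y.

Request:
{"name": "apply_moves", "arguments": {
  "steps": [-0.3,0,-0.6,0,0,0,32,0,0.1,-0.6,0,0,0,22,0,0.7,0,0,0,0,22,0,0.7,0,0,0,0,22,0,0.7,0,0,0,0,22,0,0.7,0,0,0,0,22,0,0.7,0,0,0,0,22,0,0.7,0,0,0,0,22,0,0.14,0,0,0,0,22,0,0,0.5,0,0,0,22,0,0,0.5,0,0,0,22,0,0,0.2,0,0,0,22]
}}

```text
t: 16.82
tool_pos: [0.6335, -0.1546, -0.0109]
orientation: [-3.038, -0.793, 0.005]
force: [-27.0, 6.2, 64.2]
opening: 0.0203
gripper_force: 32.5
```

Request:
{"name": "apply_moves", "arguments": {
  "steps": [0.1,0,0,0,0,0,22,0.1,0,0,0,0,0,22,0.1,0,0,0,0,0,22,0.1,0,0,0,0,0,22,0.06,0,0,0,0,0,22,0,0,0,0,0,0,22]
}}

```text
t: 17.32
tool_pos: [0.6477, -0.1486, -0.0088]
orientation: [-3.039, -0.793, 0.0]
force: [1.1, 0.8, 0.3]
opening: 0.0204
gripper_force: 0.0
```

Run:
```python
from plan import *
where()
for z in(.0135,.0215): glass('side',toP('side',[*SR,.018]),14,z)
```

```text
t 17.32 tray xy mm [ 10.1 -67.6] z -8.8 toolx deg 29.26 tilt 0.02 open 20.4 F [1.1 0.8 0.3]
side 80 [289.6 176.5] [4.6 7. ] tray [ 35.6 -66.5]
side 90 [289.6 176.5] [3.3 5.9] tray [ 35.7 -66.6]
side 80 [289.6 176.5] [4.7 7. ] tray [ 38.2 -57.6]
side 90 [289.6 176.6] [3.2 5.8] tray [ 38.2 -57.4]
```

The small disc has dropped in: flat ellipse, centre on the predicted seat pixel. The descent had a brief overshoot touch on the deck (64 N on the fingertips, below the limit). I'll retreat and verify.

Request:
{"name": "apply_moves", "arguments": {
  "steps": [-0.3,0,-0.3,0,0,0,22,-0.6,0,-0.6,0,0,0,22,-0.8,0.3,-0.8,0,0,0,22,-0.8,0.3,-0.8,0,0,0,22,-0.8,0.3,-0.8,0,0,0,22,-0.8,0.3,-0.8,0,0,0,22,-0.8,0.3,-0.5,0,0,0,22,-0.8,0.3,0,0,0,0,22,-0.8,0.3,0,0,0,0,22,0,0,0,0,0,0,22,0,0,0,0,0,0,22]
}}

```text
t: 18.33
tool_pos: [0.5074, -0.3005, 0.1297]
orientation: [3.041, 0.788, 0.0]
force: [0.1, 1.0, 0.1]
opening: 0.0203
gripper_force: 0.0
```

Run:
```python
from tilt import *
where()
state([*SR,.014]);state([*LR,.014])
t0=cv2.cvtColor(cv2.imread('pics/side0.png'),cv2.COLOR_BGR2GRAY)
for n in('vial_a','vial_b','vial_c'):
    for im in('side',): 
        for d in eyes.search_frame(im,n)[:3]: print(n,np.round(d['rect'],0),round(d['conf'],2))
```

```text
t 18.33 tray xy mm [-186.4 -131.8] z 129.7 toolx deg 29.07 tilt 0.02 open 20.3 F [0.1 1.  0.1]
tray [ 35.6 -63.3] z top 15.9 normal lean deg X,Y [-1.8  0.9] r [11.1 13.2] rms 0.7
tray [34.8 66.5] z top 16.0 normal lean deg X,Y [-0.1  1.4] r [19.  19.7] rms 0.63
vial_a [254. 182.  11.  17.] 0.61
vial_a [273. 206.   9.  13.] 0.47
vial_a [267. 151.  89.  79.] 0.23
vial_b [254. 182.  11.  17.] 0.61
vial_b [273. 206.   9.  13.] 0.47
vial_b [267. 151.  89.  79.] 0.23
vial_c [254. 182.  11.  17.] 0.61
vial_c [273. 206.   9.  13.] 0.47
vial_c [267. 151.  89.  79.] 0.23
```

Both discs read flat, and about 14 mm high once the known +2 mm bias is taken off, which is flush with the deck.

```bash
python3 -c "from plant import robot;print(robot.close_job())"
```

```text
the job is handed in; nothing more can be done
None
```

Both filters lie flat and flush in their own recesses by the final camera measurements, and the job was handed in at about 18.5 s; the fingertips briefly pressed the bare deck at about 64 N (wrist limit 120 N) on one descent, and no bystander was seen to move.

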